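# Centre a goat cheese drum in the portioning fork

### The job

Slide the white goat cheese drum along the counter into the wooden fork and, lean on it from the mouth side with about 10 newtons for about a second so that it beds against both converging guides; the cheese is soft, so never press it with more than 20 newtons. Then swing the steel keeper arm shut behind it until it just touches the cheese, leaving the drum seated, and do not disturb the other things on the counter.

Things in the scene. Friction and masses are not known exactly. Their poses are not given: they have to be found in the camera images.
- drum_center (a point): centre, half-way up (34 mm), of the white goat cheese drum: an upright cylinder, about 98 mm in diameter (slightly irregular, 96 to 98 mm) and 67 mm high, about 0.34 kg, standing loose on the counter (dry, floury rind: friction about 0.4 on everything but the slippery guides); too wide to grasp. z up
- drum: the same drum; origin at the middle of its underside
- fork_home (a point): fixed to the fork: where the drum's centre is when it sits home against both guides (34 mm above the counter; to within 4 mm, as the rind is irregular; 6 mm off still counts as home). Its +x axis is the way in: it points from the open mouth (where the robot stands) to the narrow end, along the line midway between the guides; +y is to the left of that, z up
- fork: the centring fork, fixed to the counter: two wooden guides and a steel cross bridge at the narrow end. Origin on the counter under fork_home, same axes. A drum sitting home stays 17 mm clear of the bridge (its near face is at x = 66 mm). There is no raised floor: the steel dial between the guides is flush with the counter
- guide_left: left wooden guide with a slippery white liner on its inner face (friction about 0.15, so the drum slides along it and centres itself), a bar 125 mm long, 20 mm thick, 42 mm high, fixed; origin under its middle, its own x axis along its length. Its inner face stands at 30 degrees to the fork's x axis, so the two guides enclose 60 degrees; the mouth ends of the inner faces lie at about x = -50 mm, y = +-84 mm in the fork_home frame, the outer corners at x = -40 mm, y = +-101 mm
- guide_right: right wooden guide, mirror image of the left one. While only one guide bears, the drum pushes the gripper sideways, away from that guide, and friction on the gripper can hold it there a millimetre or two off centre: yield sideways until the side force is nearly zero (under 1 N), then both guides bear
- keeper (a joint): hinge of the steel keeper arm, vertical axis, rad. 0: the arm points straight out of the mouth, along -x of fork_home; negative: swung away to the left, out of the way (down to -0.7); growing: it swings in across the mouth behind the drum. It touches a drum that sits home at about 1.67 (1.6 to 1.74); 1.55 or more counts as shut. Dry friction 0.12 N m holds it wherever it is left; no spring. In the fork_home frame its direction from the pivot is (-cos q, -sin q)
- keeper_pivot (a point): axis of the keeper hinge, 25 mm above the counter, at x = -66 mm, y = +98 mm in the fork_home frame
- keeper_tip (a point): point on the keeper arm 105 mm from the pivot, 25 mm above the counter, under the black knob. The arm is a flat steel bar 12 mm thick that stands on edge, 12 to 38 mm above the counter, and ends 115 mm from the pivot; the knob, 16 mm in diameter, stands on it up to 48 mm above the counter
- tomme: small brown tomme, a round cheese 86 mm in diameter, 59 mm high, beside the fork; leave it alone. Origin at the middle of its underside
- cube: tasting cube of pale yellow cheese, 50 mm; leave it alone. Origin at the middle of its underside
- card: price card in a small wooden block, 20 x 104 x 76 mm, to the left on the counter; leave it alone. Origin at the middle of its underside

How it is judged (in metres and radians):
On the way, in this order (a step that is already met when the one before it is completed fails the run):
1. the drum is home in the fork (within 6 mm) and bears on both guides while the gripper leans on it with 7 N or more (horizontal distance between drum_center and fork_home below 0.006 m and (contact force between drum and the fingers above 7 N or contact force between drum and the arm above 7 N) and contact force between drum and guide_left above 0.5 N and contact force between drum and guide_right above 0.5 N), for 0.5 s.
2. the keeper arm is shut behind the drum (value of joint keeper above 1.55 rad), for 0.2 s.
At the end, for the whole second after the job is handed in: The drum stands upright and still within 6 mm of the home point of the fork, and the keeper arm is shut behind it (joint above 1.55 rad) (horizontal distance between drum_center and fork_home below 0.006 m and angle between drum's own z axis and vertical below 0.08 rad and value of joint keeper above 1.55 rad and linear speed of drum below 0.01 m/s); the robot touches nothing.
It fails at once if the soft cheese is pressed with more than 20 N by the fingers or any other part of the robot (contact force between drum and the fingers above 20 N or contact force between drum and the arm above 20 N).
It fails at once if the keeper is pressed on the cheese with more than 20 N (contact force between drum and keeper above 20 N).
It fails at once if the drum is tipped (angle between drum's own z axis and vertical above 0.3 rad).
It fails at once if another thing is disturbed (moved by more than 15 mm) (distance of any of tomme, cube, card from where it was at the start of the episode above 0.015 m).
It also fails if it takes over 72 s, if anything falls off the work surface, if the arm or the gripper's body presses on something with over 40 N, if the wrist force passes 120 N, or if a joint passes its speed limit or range.

### The arm

A 6-joint arm with a two-finger parallel gripper is mounted at the origin on a cart in front of the work surface, level with it; the furniture and walls round the work are solid. World frame = base frame: x ahead of the robot, y to its left, z up, the work surface at z = 0. Lengths are in m, angles in degrees, forces in N, time in s.
With the tool pointing down it reaches from about 0.4 to 0.825 m from the base axis. Payload 7 kg.
Tool frame: the origin (TCP) lies between the finger pads; the fingertips stand 19 mm ahead of it and the grasp point (between the pads) is the TCP; z points along the fingers, y is the line along which they close (so a half turn about z gives the same grasp; the last joint's range is limited). The gripper opens to 88 mm and grips with 3 to 60 N. Pads are 19 mm wide; open, the fingers measure 130 mm over their backs; the gripper's body (78 mm by 193 mm) begins 47 mm behind the grasp point.
Start: joints at [-60.441, 20.546, 0.682, 0, -70.136, -16.507], TCP at [0.152, -0.658, 0.246] pointing down, gripper open.
Joint ranges: [-176.03, 176.03], [-82.01, 121.73], [-58.28, 71.71], [-173.87, 95.51], [-174.79, -0.11], [-173.66, 173.66]. Speed limits (degrees/s): [136.94, 136.94, 172.46, 180, 180, 180].

### API

Orientations are given as [roll, pitch, yaw] about the fixed x, y, z axes, in that order (R = Rz(yaw) Ry(pitch) Rx(roll)).
In Python, from plant import get_obs, snapshot, close_job, spot_in, spot_point gives the robot as it stands.
- The arm moves only by the tool play_rows, never from a script. Its argument "plan" is a list of rows, each a list of 6 numbers: the shift along the tool's x, y, z in cm, then the turn, a rotation vector about the tool's x, y, z in degrees. A call has 1 to 20 rows; each row shifts and turns the commanded pose from where the row before left it, along the tool's axes as they then stand; what a row does not reach is not made up. A row lasts 1/12 s, in which the tool goes at most 41.7 mm and 7.16 degrees, less where a joint would pass 70% of its speed; a pose out of reach is approached as far as the arm can. A call is refused whole if a number of a shift passes 4.17 or a number of a turn 7.16, either way. A call with a gripper value outside its range is refused whole. "grip" is the finger opening in cm, from 0 to 8.76, set as the call begins (left out, the last holds). The fingers move at their own pace and stop on an object; the grip force is fixed at half the most. Time passes only in rows, so rows that do not move let the fingers close. It gives the time, the measured TCP pose, the force, the opening and the grip force at its end, in the units of the state.
- get_obs(): the state, without advancing time (a new reading comes with each control period).
- snapshot(name): name is "scene" or "top" or "wrist"; returns a dict with "frame" (480x640x3 uint8, red, green, blue), "fx", "fy", "cx", "cy" (pixels), "position" and "attitude" of the camera in the world. Camera axes: x right, y down, z forward; pixel columns grow to the right and rows downward; lengths in m; the calibration is good to about 2 mm. The wrist camera is an equidistant fisheye: a pixel r from the principal point sees the ray r / f radians off the axis. A picture is of the moment at which its call begins. There is no depth.
- close_job(): hands the job in; it is judged then, once.
Trained networks look in the newest picture that a camera, given by its name, has taken for a name from the list of things; names that differ only in an ending like _2 or _b are one class to them, and where a whole thing is asked for, a point or a joint stands for the part that bears it (a point fixed in the world has none). Each returns a list of dicts, best first, with "score" (0 to 1); they miss things now and then, are a little off and sometimes report something else, mostly with a low value. They report only what shows in the picture. A call takes as long as a camera call.
- spot_in(camera, thing): "position" ([x, y, z] in m, in world coordinates, good to about 4 mm: the middle of the surface that is visible of it).
- spot_point(camera, thing): "position" ([x, y, z] in m, in world coordinates, good to about 4 mm: a listed point, or the origin of a listed thing).
The state is a dict: "clock": time; "joint_pos": joint angles; "qvel": joint speeds; "tau": joint torques, N m; "tool_pos": TCP position; "orientation": TCP orientation; "force": force on the tool from outside, world axes, zero at the start; "moment": the same for the moment, N m; "opening": finger opening in m; "gripper_force": force on a finger pad.
Only numpy, scipy, OpenCV 4.12 (cv2) and the standard library are available. Lean on these libraries where they do the work, as an engineer would, in place of code of your own. Each camera call takes 0.05 s, during which the arm holds its last target. There are 200 camera calls.

## Working session

There is one attempt and no reset: what is moved stays moved. The work goes in short steps, Python scripts to look and compute and a tool call to move; the robot and the scene stay as the last step left them, time stands still between calls to the robot, and variables do not carry over. Pictures are saved under pics/ and viewed, at most 10 in all, crops included, and the job is handed in when it is done.

Besides the shell and the picture viewer there is one more tool, called after "Request:" as name([rows], argument=value, ...), one row to a line, values as JSON. play_rows: Moves the arm, as the interface text tells. Its arguments: {"type":"object","properties":{"plan":{"type":"array","items":{"type":"array","items":{"type":"number"}}},"grip":{"type":"number"}},"required":["plan"]}

```bash
mkdir -p pics; cat > h.py <<'E'
from plant import *
import numpy as np, cv2
def P(c,t):
    r=spot_point(c,t); print(c,t,[(np.round(d['position'],4).tolist(),round(d['score'],2)) for d in r[:2]])
def obs():
    o=get_obs(); print({k:np.round(o[k],3).tolist() for k in('clock','joint_pos','tool_pos','orientation','force','opening')})
E
python3 - <<'E'
from h import *
obs()
for c in('scene','top'):
    s=snapshot(c); cv2.imwrite(f'pics/{c}1.png',s['frame'][:,:,::-1]); print(c,s['fx'],np.round(s['position'],3),np.round(s['attitude'],3))
    for t in('drum_center','fork_home','guide_left','guide_right','keeper_pivot','keeper_tip','tomme','cube','card'): P(c,t)
E
```

```text
{'clock': 0.0, 'joint_pos': [-60.439, 20.592, 0.633, -0.021, -70.135, -16.508], 'tool_pos': [0.152, -0.657, 0.245], 'orientation': [179.904, -0.007, -166.954], 'force': [-0.226, -0.073, -0.243], 'opening': 0.088}
scene 604.4029308308992 [-0.004  0.918  0.997] [-130.531   -1.206 -149.539]
scene drum_center [([0.472, -0.1751, 0.032], 0.7)]
scene fork_home [([0.604, -0.1235, 0.0311], 0.76)]
scene guide_left [([0.6207, -0.0639, -0.0043], 0.94)]
scene guide_right [([0.6098, -0.1874, 0.0], 0.57)]
scene keeper_pivot [([0.5475, -0.0228, 0.0235], 0.57)]
scene keeper_tip [([0.4458, -0.0089, 0.0272], 0.82), ([0.6557, 0.0405, 0.0047], 0.25)]
scene tomme [([0.5631, -0.3131, 0.0012], 0.95)]
scene cube [([0.6584, 0.0402, -0.0009], 0.7)]
scene card [([0.4232, 0.2894, 0.0031], 0.66)]
top 519.7013077495106 [ 0.393 -0.022  1.343] [-173.8      0.197  -89.663]
top drum_center [([0.4695, -0.1734, 0.0332], 0.59)]
top fork_home [([0.4671, -0.17, 0.0299], 0.69), ([0.6073, -0.121, 0.0324], 0.61)]
top guide_left [([0.6209, -0.0633, -0.0001], 0.63), ([0.6549, 0.0404, -0.0037], 0.27)]
top guide_right [([0.6133, -0.1813, -0.0021], 0.67), ([0.4185, 0.2874, -0.0001], 0.35)]
top keeper_pivot [([0.544, -0.018, 0.0202], 0.94)]
top keeper_tip [([0.4434, -0.0075, 0.0249], 0.73)]
top tomme [([0.5583, -0.3181, 0.0002], 0.79)]
top cube [([0.6554, 0.0392, -0.0042], 0.67)]
top card [([0.4218, 0.2866, -0.0029], 0.67)]
```

View pics/scene1.png

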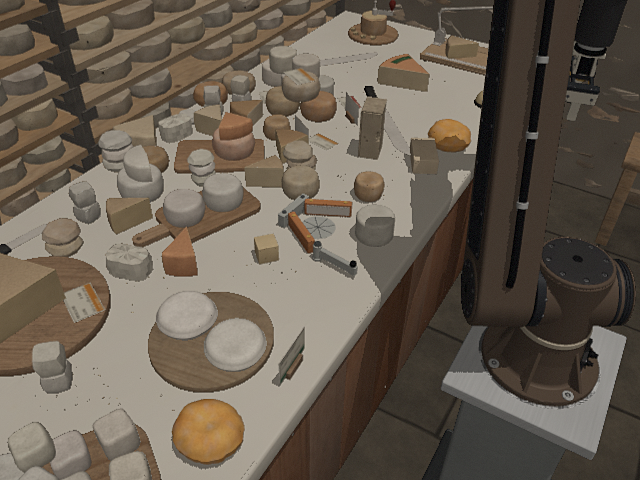

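View pics/top1.png

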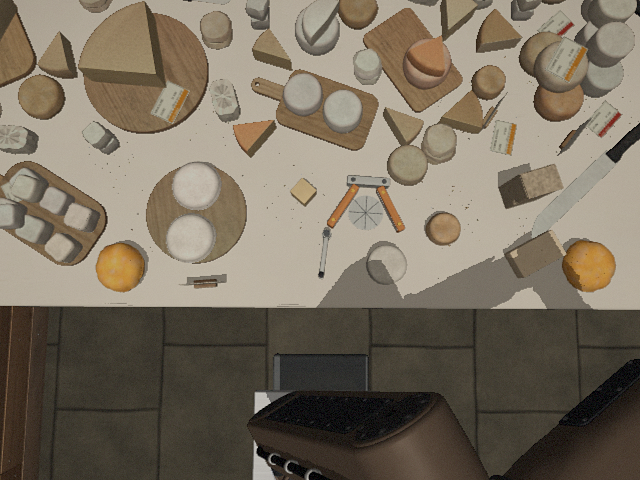

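The scene view shows the fork at about (318,225), the drum at (375,225) and the keeper knob at (352,265). In the top view the fork is at (367,205), the drum at (387,264), and the keeper runs from (327,233) to (321,275), pointing straight out. The fork yaw is about -4.5°. I'll push the drum with the fingers open 50 mm as a cradle.

```bash
cat >> h.py <<'E'
from scipy.spatial.transform import Rotation as R
F=np.array([.6055,-.123]); PSI=np.radians(-4.5)
def f2w(p): c,s=np.cos(PSI),np.sin(PSI); return F+np.array([[c,-s],[s,c]])@p
def w2f(p): c,s=np.cos(PSI),np.sin(PSI); return np.array([[c,s],[-s,c]])@(np.asarray(p)[:2]-F)
def go(x,y,z,heading,pose=None):
    "total shift (cm, tool axes) and turn about tool z, from pose or the current one; heading=-tool x, deg"
    o=get_obs(); p,rpy=pose or (o['tool_pos'],o['orientation'])
    R0=R.from_euler('xyz',rpy,degrees=True); T=[180,0,heading+180]; R1=R.from_euler('xyz',T,degrees=True)
    print('shift',np.round(100*R0.inv().apply(np.array([x,y,z])-p),2),'turn',np.round((R0.inv()*R1).as_rotvec(degrees=True),2))
    return ([x,y,z],T)
E
python3 - <<'E'
from h import *
print(w2f([.471,-.174]))
go(.401,-.201,.246,21)
E
```

```text
[-0.13008397 -0.06139553]
shift [-34.53  38.86  -0.04] turn [ 0.   -0.   -7.95]
```

Request:
play_rows([
  [-1,1.1,0,0,0,0],
  [-1.9,2.15,0,0,0,0],
  [-2,2.25,0,0,0,0],
  [-2,2.25,0,0,0,0],
  [-2,2.25,0,0,0,0],
  [-2,2.25,0,0,0,0],
  [-2,2.25,0,0,0,0],
  [-2,2.25,0,0,0,0],
  [-2,2.25,0,0,0,0],
  [-2,2.25,0,0,0,0],
  [-2,2.25,0,0,0,0],
  [-2,2.25,0,0,0,0],
  [-2,2.25,0,0,0,0],
  [-2,2.25,0,0,0,0],
  [-2,2.25,0,0,0,0],
  [-2,2.25,0,0,0,0],
  [-2,2.25,0,0,0,0],
  [-2,2.25,0,0,0,0],
  [-1,1.1,0,0,0,-4],
  [0,0,0,0,0,-4],
], grip=5.0)

```text
clock: 2.67
tool_pos: [0.4124, -0.1813, 0.2459]
orientation: [-180.0, 0.1, -158.6]
force: [0.0, -0.5, -0.3]
opening: 0.0499
gripper_force: 0.0
```

```bash
python3 - <<'E'
from h import *
obs()
s=snapshot('wrist'); cv2.imwrite('pics/w1.png',s['frame'][:,:,::-1])
for t in('drum_center','fork_home','guide_left','guide_right','keeper_pivot','keeper_tip'): P('wrist',t)
go(.401,-.201,.036,21)
E
```

```text
{'clock': 2.667, 'joint_pos': [1.468, -1.259, -26.173, -0.008, -65.018, -70.082], 'tool_pos': [0.412, -0.181, 0.246], 'orientation': [-179.983, 0.067, -158.617], 'force': [0.022, -0.479, -0.281], 'opening': 0.05}
wrist drum_center []
wrist fork_home [([0.6085, -0.1203, 0.0364], 0.93), ([0.6081, -0.1226, 0.0007], 0.75)]
wrist guide_left [([0.6191, -0.1871, -0.0019], 0.69)]
wrist guide_right [([0.6178, -0.1847, -0.0027], 0.7)]
wrist keeper_pivot []
wrist keeper_tip []
shift [ 1.52 -1.25 20.96] turn [-0.    0.   -0.09]
```

View pics/w1.png

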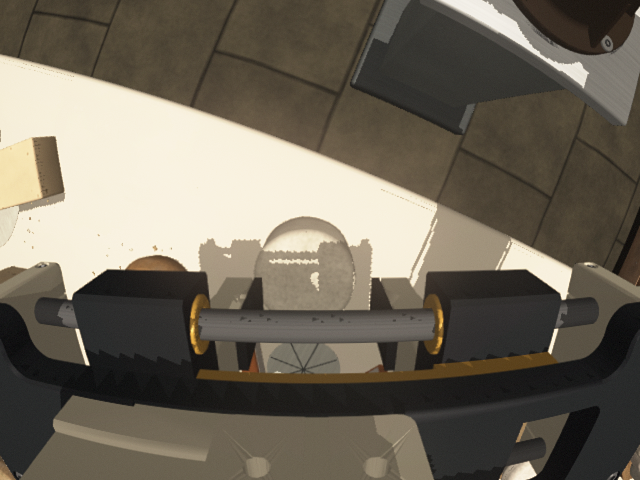

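The wrist view shows the drum at (305,270), between the cart edge and the fingers, and the dial at (303,357). I'll move back and lower behind the drum.

Request:
play_rows([
  [0.8,-0.6,0,0,0,0],
  [0.7,-0.6,0.5,0,0,0],
  [0,0,1.5,0,0,0],
  [0,0,2,0,0,0],
  [0,0,2,0,0,0],
  [0,0,2,0,0,0],
  [0,0,2,0,0,0],
  [0,0,2,0,0,0],
  [0,0,2,0,0,0],
  [0,0,2,0,0,0],
  [0,0,2,0,0,0],
  [0,0,1.5,0,0,0],
  [0,0,1,0,0,0],
  [0,0,0.5,0,0,0],
  [0,0,0,0,0,0],
])

```text
clock: 4.27
tool_pos: [0.4001, -0.2006, 0.0344]
orientation: [179.9, -0.1, -159.0]
force: [0.3, -0.1, 0.7]
opening: 0.0501
gripper_force: 0.0
```

```bash
sed -i 's/^F=np.array.*; PSI/F=np.array([.6065,-.1225]); PSI/' h.py; python3 - <<'E'
from h import *
obs()
snapshot('top'); P('top','drum_center'); snapshot('scene'); P('scene','drum_center')
# waypoint: drum centre at fork (-40,0); cradle tcp 52 mm behind with heading 21
w=f2w([-.040,0]); print(w); u=np.array([np.cos(np.radians(21)),np.sin(np.radians(21))])
t=w-.052*u; go(*t,.036,21)
E
```

```text
{'clock': 4.267, 'joint_pos': [-1.254, 14.54, -42.196, -0.006, -33.407, -67.761], 'tool_pos': [0.4, -0.201, 0.034], 'orientation': [179.943, -0.131, -159.019], 'force': [0.338, -0.108, 0.695], 'opening': 0.05}
top drum_center [([0.4671, -0.1733, 0.0324], 0.95)]
scene drum_center [([0.4679, -0.174, 0.03], 0.62)]
[ 0.56662331 -0.11936164]
shift [-13.09   1.63   0.04] turn [-0.03  0.07  0.04]
```

Request:
play_rows([
  [-0.6,0,0,0,0,0],
  [-0.6,0,0,0,0,0],
  [-0.6,0,0,0,0,0],
  [-0.6,0,0,0,0,0],
  [-0.7,0.1,0,0,0,0],
  [-0.7,0.1,0,0,0,0],
  [-0.7,0.1,0,0,0,0],
  [-0.7,0.1,0,0,0,0],
  [-0.7,0.1,0,0,0,0],
  [-0.7,0.1,0,0,0,0],
  [-0.7,0.1,0,0,0,0],
  [-0.7,0.1,0,0,0,0],
  [-0.7,0.1,0,0,0,0],
  [-0.7,0.1,0,0,0,0],
  [-0.7,0.1,0,0,0,0],
  [-0.7,0.1,0,0,0,0],
  [-0.7,0.1,0,0,0,0],
  [-0.6,0.1,0,0,0,0],
  [-0.4,0.1,0,0,0,0],
  [-0.2,0,0,0,0,0],
])

```text
clock: 6.13
tool_pos: [0.5151, -0.14, 0.0355]
orientation: [-180.0, 0.0, -158.9]
force: [-1.8, -0.2, 1.6]
opening: 0.0499
gripper_force: 0.9
```

```bash
python3 - <<'E'
from h import *
obs()
for c in('top','scene'):
    s=snapshot(c); cv2.imwrite(f'pics/{c}2.png',s['frame'][:,:,::-1])
    for t in('drum_center','fork_home','keeper_tip'): P(c,t)
cv2.imwrite('pics/both.png',np.hstack([cv2.imread('pics/top2.png')[130:330,260:500],cv2.imread('pics/scene2.png')[150:350,240:480]]))
p=get_obs()['tool_pos'][:2];u=np.array([np.cos(np.radians(21)),np.sin(np.radians(21))])
d=p+.0516*u; print('drum est',d,w2f(d))
E
```

```text
{'clock': 6.133, 'joint_pos': [5.858, 20.845, -31.382, -0.0, -37.762, -74.786], 'tool_pos': [0.515, -0.14, 0.036], 'orientation': [-179.997, 0.01, -158.928], 'force': [-1.758, -0.212, 1.625], 'opening': 0.05}
top drum_center []
top fork_home [([0.6083, -0.1217, 0.0326], 0.72), ([0.657, 0.0425, -0.0023], 0.35)]
top keeper_tip [([0.4425, -0.0051, 0.0228], 0.49)]
scene drum_center [([0.5613, -0.1271, 0.0301], 0.92)]
scene fork_home [([0.6067, -0.1238, 0.0355], 0.83), ([0.446, -0.0077, 0.0253], 0.52)]
scene keeper_tip [([0.4444, -0.0067, 0.0263], 0.57)]
drum est [ 0.56268699 -0.12194856] [-0.04372122 -0.00288779]
```

View pics/both.png

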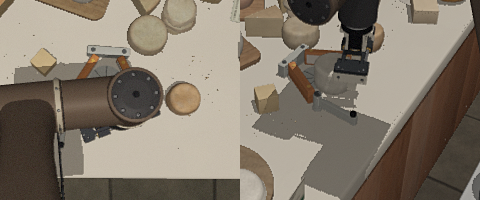

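Top view: the arm hides the drum. Scene crop: the drum at about (335,75) sits in the cradle in front of the fork. I'll back off, turn the cradle to the fork axis and re-engage.

```bash
python3 - <<'E'
from h import *
o=get_obs(); p,r=o['tool_pos'],o['orientation']
b=(np.array(p)+.010*R.from_euler('xyz',r,degrees=True).apply([1,0,0]),r)
t=f2w([-.106,-.003]); go(*t,.035,-4.5,b)
E
```

```text
shift [-0.54  2.67  0.07] turn [ 0.    0.03 25.54]
```

Request:
play_rows([
  [0.7,0,0,0,0,0],
  [0.7,0,0,0,0,0],
  [0.6,0,0,0,0,0],
  [0,0,0,0,0,5.1],
  [0,0,0,0,0,5.1],
  [0,0,0,0,0,5.1],
  [0,0,0,0,0,5.1],
  [0,0,0,0,0,5.1],
  [0,0.6,0,0,0,0],
  [0,0.6,0,0,0,0],
  [0,0.6,0,0,0,0],
  [0,0.6,0,0,0,0],
  [0,0.6,0,0,0,0],
  [0,0,0,0,0,0],
  [0,0,0,0,0,0],
])

```text
clock: 7.78
tool_pos: [0.4982, -0.1171, 0.0356]
orientation: [180.0, 0.0, 175.6]
force: [-1.1, 0.1, -0.3]
opening: 0.0497
gripper_force: 0.0
```

```bash
python3 - <<'E'
from h import *
obs()
for c in('top','scene'):
    s=snapshot(c); P(c,'drum_center'); P(c,'fork_home')
print(w2f(get_obs()['tool_pos']))
E
```

```text
{'clock': 7.783, 'joint_pos': [8.786, 19.226, -34.18, 0.001, -36.592, -103.139], 'tool_pos': [0.498, -0.117, 0.036], 'orientation': [180.0, 0.003, 175.647], 'force': [-1.077, 0.149, -0.265], 'opening': 0.05}
top drum_center [([0.559, -0.1262, 0.0328], 0.56)]
top fork_home [([0.608, -0.1204, 0.0327], 0.95)]
scene drum_center [([0.5617, -0.1229, 0.0329], 0.75)]
scene fork_home [([0.6059, -0.1246, 0.0338], 0.75)]
[-0.10847057 -0.003872  ]
```

Request:
play_rows([
  [-0.3,0,0,0,0,0],
  [-0.3,0,0,0,0,0],
  [-0.3,0,0,0,0,0],
  [-0.3,0.05,0,0,0,0],
  [-0.3,0.05,0,0,0,0],
  [-0.3,0.05,0,0,0,0],
  [-0.3,0.05,0,0,0,0],
  [-0.3,0.05,0,0,0,0],
  [-0.3,0.05,0,0,0,0],
  [-0.3,0.05,0,0,0,0],
  [-0.3,0.05,0,0,0,0],
  [-0.3,0,0,0,0,0],
  [-0.3,0,0,0,0,0],
  [-0.3,0,0,0,0,0],
  [-0.2,0,0,0,0,0],
  [-0.15,0,0,0,0,0],
  [-0.1,0,0,0,0,0],
  [0,0,0,0,0,0],
])

```text
clock: 9.58
tool_pos: [0.545, -0.1173, 0.0356]
orientation: [-180.0, 0.0, 175.6]
force: [-1.1, -0.8, -0.4]
opening: 0.0502
gripper_force: 0.6
```

```bash
python3 - <<'E'
from h import *
obs(); print(w2f(get_obs()['tool_pos']))
s=snapshot('scene'); P('scene','drum_center')
E
```

```text
{'clock': 9.583, 'joint_pos': [7.979, 22.574, -28.313, 0.004, -39.101, -102.43], 'tool_pos': [0.545, -0.117, 0.036], 'orientation': [-180.0, 0.012, 175.553], 'force': [-1.09, -0.833, -0.4], 'opening': 0.05}
[-0.06167565  0.00036747]
scene drum_center [([0.5944, -0.1254, 0.0317], 0.57)]
```

Request:
play_rows([
  [-0.1,0,0,0,0,0],
  [-0.1,0,0,0,0,0],
  [-0.1,0,0,0,0,0],
  [-0.1,0,0,0,0,0],
  [-0.1,0,0,0,0,0],
  [0,0,0,0,0,0],
])

```text
clock: 10.18
tool_pos: [0.55, -0.1177, 0.0356]
orientation: [-180.0, 0.0, 175.6]
force: [-1.6, -0.3, 0.1]
opening: 0.05
gripper_force: 0.8
```

Request:
play_rows([
  [-0.1,0,0,0,0,0],
  [-0.1,0,0,0,0,0],
  [0,0,0,0,0,0],
])

```text
clock: 10.43
tool_pos: [0.552, -0.1178, 0.0356]
orientation: [-180.0, 0.0, 175.6]
force: [-1.9, 0.4, 0.5]
opening: 0.0503
gripper_force: 0.8
```

Request:
play_rows([
  [-0.1,0,0,0,0,0],
  [0,0,0,0,0,0],
  [0,0,0,0,0,0],
])

```text
clock: 10.68
tool_pos: [0.5529, -0.1179, 0.0356]
orientation: [180.0, 0.0, 175.6]
force: [-0.8, -0.8, 0.2]
opening: 0.0502
gripper_force: 0.8
```

Request:
play_rows([
  [-0.1,0,0,0,0,0],
  [0,0,0,0,0,0],
  [0,0,0,0,0,0],
])

```text
clock: 10.93
tool_pos: [0.5539, -0.118, 0.0356]
orientation: [180.0, 0.0, 175.6]
force: [-1.9, 0.2, 0.1]
opening: 0.0499
gripper_force: 0.8
```

Request:
play_rows([
  [-0.1,0,0,0,0,0],
  [0,0,0,0,0,0],
  [0,0,0,0,0,0],
])

```text
clock: 11.18
tool_pos: [0.5548, -0.118, 0.0355]
orientation: [-180.0, 0.0, 175.6]
force: [-0.5, -0.8, 0.2]
opening: 0.05
gripper_force: 0.8
```

Request:
play_rows([
  [-0.1,0,0,0,0,0],
  [0,0,0,0,0,0],
  [0,0,0,0,0,0],
])

```text
clock: 11.43
tool_pos: [0.5559, -0.1181, 0.0356]
orientation: [180.0, 0.0, 175.6]
force: [-0.7, -0.7, -0.7]
opening: 0.0501
gripper_force: 0.8
```

```bash
python3 - <<'E'
from h import *
print(w2f(get_obs()['tool_pos']))
for c in ('scene','top','wrist'): 
    s=snapshot(c); cv2.imwrite(f'pics/{c}3.png',s['frame'][:,:,::-1]);P(c,'drum_center');P(c,'fork_home')
for i in range(4): snapshot('scene'); print(np.round(get_obs()['force'],1))
E
```

```text
[-0.05083075  0.00041019]
scene drum_center [([0.6028, -0.1254, 0.0323], 0.86)]
scene fork_home [([0.4228, 0.2928, 0.0026], 0.65)]
top drum_center []
top fork_home []
wrist drum_center []
wrist fork_home []
[-0.8 -0.4  0.1]
[-0.4 -0.5  0.5]
[-0.2 -0.5  0.6]
[-0.6  0.  -0.2]
```

Request:
play_rows([
  [-0.1,0,0,0,0,0],
  [0,0,0,0,0,0],
  [0,0,0,0,0,0],
])

```text
clock: 12.33
tool_pos: [0.5567, -0.1182, 0.0355]
orientation: [-180.0, -0.0, 175.6]
force: [-1.0, 0.2, 1.3]
opening: 0.0499
gripper_force: 0.9
```

Request:
play_rows([
  [-0.07,0,0,0,0,0],
  [0,0,0,0,0,0],
  [0,0,0,0,0,0],
])

```text
clock: 12.58
tool_pos: [0.5574, -0.1183, 0.0355]
orientation: [-180.0, -0.0, 175.6]
force: [-1.8, -0.2, 0.5]
opening: 0.0498
gripper_force: 1.0
```

Request:
play_rows([
  [-0.05,0,0,0,0,0],
  [0,0,0,0,0,0],
  [0,0,0,0,0,0],
])

```text
clock: 12.83
tool_pos: [0.5578, -0.1183, 0.0355]
orientation: [-180.0, -0.0, 175.5]
force: [-2.4, 0.4, 0.6]
opening: 0.0498
gripper_force: 1.2
```

Request:
play_rows([
  [-0.05,0,0,0,0,0],
  [0,0,0,0,0,0],
  [0,0,0,0,0,0],
])

```text
clock: 13.08
tool_pos: [0.5582, -0.1184, 0.0355]
orientation: [-180.0, -0.0, 175.5]
force: [-2.8, 0.4, 1.0]
opening: 0.05
gripper_force: 1.6
```

Request:
play_rows([
  [-0.05,0,0,0,0,0],
  [0,0,0,0,0,0],
  [0,0,0,0,0,0],
])

```text
clock: 13.33
tool_pos: [0.5586, -0.1185, 0.0354]
orientation: [-180.0, -0.0, 175.5]
force: [-4.2, -1.3, 1.5]
opening: 0.0501
gripper_force: 2.0
```

Request:
play_rows([
  [-0.05,0,0,0,0,0],
  [-0.05,0,0,0,0,0],
  [0,0,0,0,0,0],
  [0,0,0,0,0,0],
])

```text
clock: 13.67
tool_pos: [0.559, -0.1186, 0.0354]
orientation: [-180.0, -0.1, 175.5]
force: [-6.4, -1.8, 3.9]
opening: 0.0499
gripper_force: 3.2
```

Request:
play_rows([
  [-0.05,0,0,0,0,0],
  [0,0,0,0,0,0],
  [0,0,0,0,0,0],
])

```text
clock: 13.92
tool_pos: [0.5591, -0.1186, 0.0353]
orientation: [-180.0, -0.1, 175.5]
force: [-7.4, -0.5, 3.9]
opening: 0.0503
gripper_force: 3.8
```

```bash
python3 - <<'E'
from h import *
f=[]
for i in range(6): snapshot('scene'); f.append(get_obs()['force'])
f=np.mean(f,0); c,s=np.cos(PSI),np.sin(PSI); print(f,'fork',c*f[0]+s*f[1],-s*f[0]+c*f[1]); obs(); print(w2f(get_obs()['tool_pos'])); P('scene','drum_center')
E
```

```text
[-6.83996207 -0.3959772   3.29472111] fork -6.787808733682844 -0.9314137772220008
{'clock': 14.217, 'joint_pos': [7.623, 23.679, -26.361, -0.025, -40.104, -102.074], 'tool_pos': [0.559, -0.119, 0.035], 'orientation': [-179.986, -0.144, 175.531], 'force': [-7.233, -1.291, 3.862], 'opening': 0.05}
[-0.0475923   0.00018802]
scene drum_center [([0.6103, -0.1246, 0.0296], 0.71)]
```

Request:
play_rows([
  [-0.04,-0.04,0,0,0,0],
  [-0.04,0,0,0,0,0],
  [0,0,0,0,0,0],
  [0,0,0,0,0,0],
])

```text
clock: 14.6
tool_pos: [0.5592, -0.1188, 0.0352]
orientation: [-180.0, -0.2, 175.5]
force: [-9.2, 2.3, 5.3]
opening: 0.0503
gripper_force: 5.2
```

```bash
cat >> h.py <<'E'
def ff(n=6):
    f=[]
    for i in range(n): snapshot('scene'); f.append(get_obs()['force'])
    f=np.mean(f,0); c,s=np.cos(PSI),np.sin(PSI); print('fork force',np.round([c*f[0]+s*f[1],-s*f[0]+c*f[1],f[2]],2)); obs(); print(w2f(get_obs()['tool_pos'])); P('scene','drum_center')
E
python3 -c "
from h import *
ff()"
```

```text
fork force [-9.51  1.79  5.35]
{'clock': 14.9, 'joint_pos': [7.587, 23.72, -26.275, -0.059, -40.2, -102.007], 'tool_pos': [0.559, -0.119, 0.035], 'orientation': [-179.997, -0.199, 175.535], 'force': [-9.145, 1.684, 5.238], 'opening': 0.05}
[-4.74092957e-02  1.82552688e-05]
scene drum_center [([0.6071, -0.1271, 0.0291], 0.52)]
```

Request:
play_rows([
  [0,0.025,0,0,0,0],
  [0,0,0,0,0,0],
  [0,0,0,0,0,0],
  [0,0,0,0,0,0],
  [0,0,0,0,0,0],
  [0,0,0,0,0,0],
  [0,0,0,0,0,0],
  [0,0,0,0,0,0],
])

```text
clock: 15.62
tool_pos: [0.5592, -0.1187, 0.0352]
orientation: [-180.0, -0.2, 175.5]
force: [-9.1, 0.0, 5.5]
opening: 0.0501
gripper_force: 4.9
```

```bash
python3 -c "
from h import *
ff(10)"
```

```text
fork force [-9.22  0.21  5.27]
{'clock': 16.117, 'joint_pos': [7.6, 23.726, -26.281, -0.046, -40.201, -102.032], 'tool_pos': [0.559, -0.119, 0.035], 'orientation': [-179.986, -0.21, 175.533], 'force': [-9.703, 1.011, 4.885], 'opening': 0.05}
[-4.74486286e-02  8.46600027e-05]
scene drum_center [([0.6092, -0.1281, 0.0315], 0.65)]
```

The drum has been leaned on with 9.2 N and a side force of 0.2 N for over 1.5 s. Now I'll retract gently, lift, and close the fingers.

Request:
play_rows([
  [0.1,0,0,0,0,0],
  [0.1,0,0,0,0,0],
  [0.2,0,0,0,0,0],
  [0.4,0,0,0,0,0],
  [0.7,0,0,0,0,0],
  [1,0,0,0,0,0],
  [1.5,0,0,0,0,0],
  [1.5,0,0,0,0,0],
  [1.5,0,0,0,0,0],
  [0.7,0,-1,0,0,0],
  [0,0,-2,0,0,0],
  [0,0,-2,0,0,0],
  [0,0,-1.5,0,0,0],
])

```text
clock: 17.25
tool_pos: [0.4842, -0.1126, 0.1022]
orientation: [180.0, 0.1, 175.6]
force: [0.4, -0.3, 0.1]
opening: 0.0501
gripper_force: 0.0
```

Request:
play_rows([
  [0.5,1,0,0,0,0],
  [0.5,1.7,0,0,0,0],
  [0.5,1.7,0,0,0,0],
  [0.3,1.7,0,0,0,0],
  [0,1.7,0,0,0,0],
  [0,1.7,0,0,0,0],
  [0,1.7,0,0,0,0],
  [0,1.7,0,0,0,0],
  [0,1.7,0,0,0,0],
  [0,1,0,0,0,0],
  [0,0,0,0,0,0],
], grip=0)

```text
clock: 18.17
tool_pos: [0.4785, 0.0458, 0.1004]
orientation: [180.0, 0.0, 175.7]
force: [-0.4, 0.5, 1.2]
opening: 0.0005
gripper_force: 0.0
```

```bash
cat >> h.py <<'E'
PIV=np.array([.547,-.020])
def kp(q,off=.027,r=.08):
    c,s=np.cos(PSI),np.sin(PSI); M=np.array([[c,-s],[s,c]])
    return PIV+M@(r*np.array([-np.cos(q),-np.sin(q)])-off*np.array([np.sin(q),-np.cos(q)])), np.degrees(PSI+q)
E
python3 - <<'E'
from h import *
for c in('top','scene'):
    s=snapshot(c); cv2.imwrite(f'pics/{c}4.png',s['frame'][:,:,::-1])
    for t in('drum_center','fork_home','keeper_tip','keeper_pivot'): P(c,t)
obs()
cv2.imwrite('pics/both4.png',np.hstack([cv2.imread('pics/top4.png')[130:330,260:500],cv2.imread('pics/scene4.png')[150:350,240:480]]))
p,h=kp(-.05,off=.045); print(p,h)
go(*p,.042,h)
E
```

```text
top drum_center [([0.6064, -0.1232, 0.033], 0.91)]
top fork_home []
top keeper_tip [([0.4427, -0.0039, 0.0218], 0.58)]
top keeper_pivot [([0.5442, -0.0173, 0.022], 0.97)]
scene drum_center [([0.6069, -0.1304, 0.0305], 0.88)]
scene fork_home []
scene keeper_tip [([0.4473, -0.0078, 0.0287], 0.7)]
scene keeper_pivot [([0.6067, -0.1209, -0.002], 0.65), ([0.6206, -0.0671, -0.0002], 0.25)]
{'clock': 18.667, 'joint_pos': [28.752, 11.0, -34.338, -0.001, -44.66, -123.236], 'tool_pos': [0.479, 0.044, 0.101], 'orientation': [179.999, 0.001, 175.516], 'force': [-0.764, 0.693, 0.194], 'opening': 0.0}
[0.47342837 0.03488365] -7.364788975654116
shift [ 0.45 -0.93  5.86] turn [0.   0.   2.88]
```

View pics/both4.png

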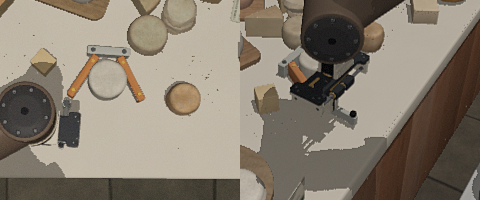

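The top crop shows the drum at (107,78) touching both guides, with the gripper left of the keeper. I'll lower, then compute the sweep.

Request:
play_rows([
  [0.4,-0.3,1,0,0,1.4],
  [0,0,1.5,0,0,1.4],
  [0,0,1.5,0,0,0],
  [0,0,1.2,0,0,0],
  [0,0,0.7,0,0,0],
  [0,0,0,0,0,0],
])

```text
clock: 19.17
tool_pos: [0.4736, 0.041, 0.0403]
orientation: [-179.9, -0.1, 172.7]
force: [-0.1, 0.0, -0.4]
opening: 0.0004
gripper_force: 0.0
```

```bash
python3 - <<'E'
from h import *
obs()
pose=None
for q in(-.05,.05,.15):
    p,h=kp(q); pose=go(*p,.042,h,pose)
p,h=kp(1.4);print(p,h)
E
```

```text
{'clock': 19.167, 'joint_pos': [28.738, 16.097, -38.415, -0.014, -35.641, -126.0], 'tool_pos': [0.474, 0.041, 0.04], 'orientation': [-179.917, -0.129, 172.727], 'force': [-0.066, 0.027, -0.366], 'opening': 0.0}
shift [-0.06 -2.41 -0.17] turn [-0.08 -0.13  0.09]
shift [ 0.23 -0.81 -0.  ] turn [ 0.    0.   -5.73]
shift [ 0.23 -0.81 -0.  ] turn [ 0.    0.   -5.73]
[ 0.50109408 -0.09086358] 75.71409131831524
```

Request:
play_rows([
  [0,-0.6,0,0,0,0],
  [0,-0.6,0,0,0,0],
  [0,-0.6,0,0,0,0],
  [0,-0.6,0,0,0,0],
  [0.12,-0.4,0,0,0,-2.9],
  [0.12,-0.4,0,0,0,-2.9],
  [0.12,-0.4,0,0,0,-2.9],
  [0.12,-0.4,0,0,0,-2.9],
  [0.12,-0.4,0,0,0,-2.9],
  [0.12,-0.4,0,0,0,-2.9],
  [0.12,-0.4,0,0,0,-2.9],
  [0.12,-0.4,0,0,0,-2.9],
  [0.12,-0.4,0,0,0,-2.9],
  [0.12,-0.4,0,0,0,-2.9],
  [0.12,-0.4,0,0,0,-2.9],
  [0.12,-0.4,0,0,0,-2.9],
  [0,0,0,0,0,0],
])

```text
clock: 20.58
tool_pos: [0.4643, -0.0321, 0.0419]
orientation: [180.0, 0.0, -152.4]
force: [0.2, -0.4, -0.1]
opening: 0.0003
gripper_force: 0.0
```

```bash
cat >> h.py <<'E'
def ks():
    o=get_obs(); h=np.radians(o['orientation'][2]-180)-PSI; q=(h+np.pi)%(2*np.pi)-np.pi
    p,_=kp(q); e=np.array(o['tool_pos'][:2])-p
    a=PSI+q; print('q',round(q,3),'err out along n',np.round(1e3*e@[np.sin(a),-np.cos(a)],1),'along arm',np.round(1e3*e@[-np.cos(a),-np.sin(a)],1)); obs()
    for c in('scene','top'): snapshot(c); P(c,'keeper_tip'); P(c,'drum_center')
E
python3 -c "
from h import *
ks()"
```

```text
q 0.561 err out along n -0.6 along arm -1.2
{'clock': 20.583, 'joint_pos': [20.383, 15.085, -39.691, -0.005, -35.203, -82.752], 'tool_pos': [0.464, -0.032, 0.042], 'orientation': [180.0, 0.021, -152.373], 'force': [0.208, -0.378, -0.08], 'opening': 0.0}
scene keeper_tip []
scene drum_center [([0.6063, -0.123, 0.0279], 0.98)]
top keeper_tip []
top drum_center [([0.6059, -0.1258, 0.0353], 0.56)]
```

Request:
play_rows([
  [0.12,-0.4,0,0,0,-2.9],
  [0.12,-0.4,0,0,0,-2.9],
  [0.12,-0.4,0,0,0,-2.9],
  [0.12,-0.4,0,0,0,-2.9],
  [0.12,-0.4,0,0,0,-2.9],
  [0.12,-0.4,0,0,0,-2.9],
  [0.12,-0.4,0,0,0,-2.9],
  [0.12,-0.4,0,0,0,-2.9],
  [0.12,-0.4,0,0,0,-2.9],
  [0.12,-0.4,0,0,0,-2.9],
  [0.06,-0.2,0,0,0,-1.4],
  [0.06,-0.2,0,0,0,-1.4],
  [0.06,-0.2,0,0,0,-1.4],
  [0.06,-0.2,0,0,0,-1.4],
  [0.06,-0.2,0,0,0,-1.4],
  [0,0,0,0,0,0],
])

```text
clock: 22.22
tool_pos: [0.4878, -0.0767, 0.0413]
orientation: [179.9, -0.0, -116.4]
force: [-0.6, 0.3, 0.2]
opening: -0.0
gripper_force: 0.4
```

```bash
python3 -c "
from h import *
ks()
cv2.imwrite('pics/s5.png',snapshot('scene')['frame'][150:350,240:480,::-1])"
```

```text
q 1.188 err out along n -0.8 along arm -2.8
{'clock': 22.217, 'joint_pos': [13.911, 17.379, -36.107, -0.009, -36.589, -40.325], 'tool_pos': [0.488, -0.077, 0.041], 'orientation': [179.939, -0.044, -116.421], 'force': [-0.591, 0.318, 0.171], 'opening': -0.0}
scene keeper_tip [([0.4956, -0.1124, 0.0274], 0.67)]
scene drum_center [([0.6053, -0.1264, 0.0298], 0.8)]
top keeper_tip []
top drum_center [([0.6048, -0.1236, 0.0325], 0.67)]
```

View pics/s5.png

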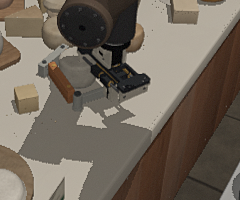

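The scene crop shows the keeper swung about two-thirds across the mouth, with the gripper behind it and the drum in the fork. I'll continue slowly.

Request:
play_rows([
  [0.06,-0.2,0,0,0,-1.45],
  [0.06,-0.2,0,0,0,-1.45],
  [0.06,-0.2,0,0,0,-1.45],
  [0.06,-0.2,0,0,0,-1.45],
  [0.06,-0.2,0,0,0,-1.45],
  [0.06,-0.2,0,0,0,-1.45],
  [0.06,-0.2,0,0,0,-1.45],
  [0.06,-0.2,0,0,0,-1.45],
  [0.06,-0.2,0,0,0,-1.45],
  [0.06,-0.2,0,0,0,-1.45],
  [0.06,-0.2,0,0,0,-1.45],
  [0.06,-0.2,0,0,0,-1.45],
  [0,0,0,0,0,0],
  [0,0,0,0,0,0],
])

```text
clock: 23.73
tool_pos: [0.509, -0.091, 0.0416]
orientation: [-180.0, 0.0, -99.1]
force: [-1.3, 0.5, 0.1]
opening: 0.0005
gripper_force: 0.2
```

```bash
python3 -c "
from h import *
ks()"
```

```text
q 1.49 err out along n 0.7 along arm -3.9
{'clock': 23.733, 'joint_pos': [11.646, 19.054, -33.239, 0.007, -37.677, -20.753], 'tool_pos': [0.509, -0.091, 0.042], 'orientation': [-179.97, 0.006, -99.102], 'force': [-1.268, 0.469, 0.121], 'opening': 0.0}
scene keeper_tip [([0.5258, -0.1232, 0.0273], 0.72)]
scene drum_center [([0.6088, -0.1257, 0.0333], 0.6)]
top keeper_tip []
top drum_center [([0.6071, -0.1248, 0.0313], 0.78)]
```

Request:
play_rows([
  [0.03,-0.1,0,0,0,-0.7],
  [0.03,-0.1,0,0,0,-0.7],
  [0.03,-0.1,0,0,0,-0.7],
  [0.03,-0.1,0,0,0,-0.7],
  [0.03,-0.1,0,0,0,-0.7],
  [0.03,-0.1,0,0,0,-0.7],
  [0,0,0,0,0,0],
])

```text
clock: 24.62
tool_pos: [0.5146, -0.0937, 0.0415]
orientation: [180.0, -0.0, -94.8]
force: [-0.7, 0.4, -0.2]
opening: 0.0004
gripper_force: 0.3
```

Request:
play_rows([
  [0.03,-0.1,0,0,0,-0.7],
  [0.03,-0.1,0,0,0,-0.7],
  [0,0,0,0,0,0],
])

```text
clock: 24.87
tool_pos: [0.5165, -0.0944, 0.0415]
orientation: [180.0, -0.0, -93.4]
force: [-0.7, -1.0, 0.1]
opening: 0.0009
gripper_force: 0.4
```

Request:
play_rows([
  [0.03,-0.1,0,0,0,-0.7],
  [0.03,-0.1,0,0,0,-0.7],
  [0,0,0,0,0,0],
])

```text
clock: 25.12
tool_pos: [0.5185, -0.0951, 0.0415]
orientation: [180.0, -0.0, -92.0]
force: [-0.9, -0.7, 0.4]
opening: 0.0006
gripper_force: 0.5
```

```bash
python3 -c "
from h import *
ks()"
```

```text
q 1.615 err out along n 1.1 along arm -4.0
{'clock': 25.117, 'joint_pos': [10.948, 19.833, -31.938, 0.005, -38.235, -12.938], 'tool_pos': [0.518, -0.095, 0.042], 'orientation': [179.995, -0.004, -91.987], 'force': [-0.857, -0.726, 0.392], 'opening': 0.001}
scene keeper_tip [([0.5383, -0.1277, 0.0243], 0.78)]
scene drum_center [([0.6085, -0.1268, 0.0304], 0.74)]
top keeper_tip []
top drum_center []
```

Request:
play_rows([
  [0.03,-0.1,0,0,0,-0.7],
  [0.03,-0.1,0,0,0,-0.7],
  [0,0,0,0,0,0],
  [0,0,0,0,0,0],
])

```text
clock: 25.75
tool_pos: [0.5205, -0.0957, 0.0416]
orientation: [-180.0, 0.0, -90.6]
force: [-1.1, -1.2, 0.9]
opening: 0.0005
gripper_force: 0.4
```

Request:
play_rows([
  [0.03,-0.1,0,0,0,-0.7],
  [0,0,0,0,0,0],
  [0,0,0,0,0,0],
])

```text
clock: 26.0
tool_pos: [0.5214, -0.096, 0.0416]
orientation: [-180.0, -0.0, -89.9]
force: [-1.3, -0.7, 0.1]
opening: 0.0004
gripper_force: 0.4
```

Request:
play_rows([
  [0.03,-0.1,0,0,0,-0.7],
  [0,0,0,0,0,0],
  [0,0,0,0,0,0],
])

```text
clock: 26.25
tool_pos: [0.5224, -0.0963, 0.0415]
orientation: [-180.0, -0.0, -89.2]
force: [-1.1, -0.0, 0.2]
opening: 0.0005
gripper_force: 0.5
```

Request:
play_rows([
  [0.03,-0.1,0,0,0,-0.7],
  [0,0,0,0,0,0],
  [0,0,0,0,0,0],
])

```text
clock: 26.5
tool_pos: [0.5234, -0.0966, 0.0415]
orientation: [-180.0, -0.0, -88.5]
force: [-1.5, -1.1, -0.1]
opening: 0.0004
gripper_force: 0.5
```

Request:
play_rows([
  [0.03,-0.1,0,0,0,-0.7],
  [0,0,0,0,0,0],
  [0,0,0,0,0,0],
])

```text
clock: 26.75
tool_pos: [0.5245, -0.0968, 0.0416]
orientation: [-180.0, 0.0, -87.8]
force: [-1.9, -1.3, -0.0]
opening: -0.0
gripper_force: 0.5
```

Request:
play_rows([
  [0.03,-0.1,0,0,0,-0.7],
  [0,0,0,0,0,0],
  [0,0,0,0,0,0],
])

```text
clock: 27.0
tool_pos: [0.5255, -0.0971, 0.0416]
orientation: [-180.0, 0.0, -87.1]
force: [-1.7, -1.0, -0.5]
opening: 0.0002
gripper_force: 0.5
```

```bash
python3 -c "
from h import *
ks(); ff(5)"
```

```text
q 1.699 err out along n 1.7 along arm -4.1
{'clock': 27.0, 'joint_pos': [10.567, 20.361, -31.014, 0.002, -38.612, -7.709], 'tool_pos': [0.526, -0.097, 0.042], 'orientation': [-179.986, 0.001, -87.141], 'force': [-1.691, -1.0, -0.485], 'opening': 0.0}
scene keeper_tip [([0.5481, -0.1243, 0.0283], 0.53)]
scene drum_center [([0.6099, -0.1307, 0.0312], 0.61), ([0.5514, -0.1246, 0.0236], 0.42)]
top keeper_tip []
top drum_center []
fork force [-0.75 -0.48 -0.08]
{'clock': 27.55, 'joint_pos': [10.572, 20.356, -31.017, 0.002, -38.612, -7.716], 'tool_pos': [0.525, -0.097, 0.042], 'orientation': [-179.984, 0.001, -87.143], 'force': [-0.352, 0.015, 0.31], 'opening': 0.0}
[-0.08274901  0.01901953]
scene drum_center [([0.6112, -0.1249, 0.0289], 0.94)]
```

Request:
play_rows([
  [0.03,-0.1,0,0,0,-0.7],
  [0,0,0,0,0,0],
  [0,0,0,0,0,0],
])

```text
clock: 27.85
tool_pos: [0.5264, -0.0973, 0.0416]
orientation: [180.0, 0.0, -86.4]
force: [-1.2, -0.7, 0.4]
opening: 0.0004
gripper_force: 0.5
```

Request:
play_rows([
  [0.02,-0.06,0,0,0,-0.4],
  [0,0,0,0,0,0],
  [0,0,0,0,0,0],
])

```text
clock: 28.1
tool_pos: [0.527, -0.0975, 0.0416]
orientation: [-180.0, 0.0, -86.0]
force: [-1.6, 0.3, -0.1]
opening: 0.0004
gripper_force: 0.6
```

Request:
play_rows([
  [0.02,-0.06,0,0,0,-0.4],
  [0,0,0,0,0,0],
  [0,0,0,0,0,0],
])

```text
clock: 28.35
tool_pos: [0.5277, -0.0976, 0.0416]
orientation: [-180.0, 0.0, -85.6]
force: [-0.9, -0.5, 0.8]
opening: 0.0004
gripper_force: 0.5
```

Request:
play_rows([
  [0.02,-0.06,0,0,0,-0.4],
  [0,0,0,0,0,0],
  [0,0,0,0,0,0],
])

```text
clock: 28.6
tool_pos: [0.5283, -0.0978, 0.0416]
orientation: [-180.0, -0.0, -85.2]
force: [-1.3, 0.0, 0.5]
opening: 0.0006
gripper_force: 0.5
```

Request:
play_rows([
  [0.02,-0.06,0,0,0,-0.4],
  [0,0,0,0,0,0],
  [0,0,0,0,0,0],
])

```text
clock: 28.85
tool_pos: [0.5289, -0.0979, 0.0416]
orientation: [-180.0, -0.0, -84.8]
force: [-0.7, -0.2, 0.3]
opening: 0.0008
gripper_force: 0.5
```

Request:
play_rows([
  [0.02,-0.06,0,0,0,-0.4],
  [0,0,0,0,0,0],
  [0,0,0,0,0,0],
])

```text
clock: 29.1
tool_pos: [0.5293, -0.0981, 0.0415]
orientation: [180.0, 0.0, -84.4]
force: [-3.5, 0.8, 0.8]
opening: 0.0003
gripper_force: 1.0
```

Force rose to 3.5 N, so the keeper has touched the drum. I'll check it.

```bash
python3 -c "
from h import *
ks(); ff(5)"
```

```text
q 1.746 err out along n 1.8 along arm -4.0
{'clock': 29.1, 'joint_pos': [10.372, 20.67, -30.488, -0.005, -38.855, -4.813], 'tool_pos': [0.529, -0.098, 0.042], 'orientation': [179.986, 0.002, -84.446], 'force': [-3.491, 0.811, 0.757], 'opening': 0.0}
scene keeper_tip [([0.5536, -0.1241, 0.027], 0.48)]
scene drum_center [([0.6089, -0.1259, 0.033], 0.91), ([0.6197, -0.0632, -0.0038], 0.46)]
top keeper_tip []
top drum_center []
fork force [-1.99  0.35  1.72]
{'clock': 29.65, 'joint_pos': [10.371, 20.669, -30.491, -0.004, -38.849, -4.82], 'tool_pos': [0.529, -0.098, 0.042], 'orientation': [179.991, 0.001, -84.451], 'force': [-2.649, 0.633, 1.728], 'opening': 0.0}
[-0.07884431  0.01827642]
scene drum_center [([0.6067, -0.1297, 0.0326], 0.94)]
```

Request:
play_rows([
  [0,0.1,0,0,0,0],
  [0,0.2,0,0,0,0],
  [0,0.4,0,0,0,0],
  [0,0.8,0,0,0,0],
  [0,1.2,0,0,0,0],
  [0,1.2,0,0,0,0],
  [0,0.8,-0.8,0,0,0],
  [0,0,-1.5,0,0,0],
  [0,0,-2.5,0,0,0],
  [0,0,-3,0,0,0],
  [0,0,-3,0,0,0],
  [3,0,-2,0,0,0],
  [3,0,0,0,0,0],
  [4,0,0,0,0,0],
  [4,0,0,0,0,0],
  [3,0,0,0,0,0],
  [0,0,0,0,0,0],
  [0,0,0,0,0,0],
])

```text
clock: 31.2
tool_pos: [0.4984, -0.2733, 0.1697]
orientation: [180.0, 0.0, -84.6]
force: [0.1, 0.5, 0.2]
opening: 0.0003
gripper_force: 0.0
```

```bash
python3 - <<'E'
from h import *
obs()
for c in('top','scene'):
    s=snapshot(c); cv2.imwrite(f'pics/{c}6.png',s['frame'][:,:,::-1])
    for t in('drum_center','keeper_tip','keeper_pivot','guide_left','guide_right'): P(c,t)
cv2.imwrite('pics/both6.png',cv2.resize(np.hstack([cv2.imread('pics/top6.png')[150:290,290:480],cv2.imread('pics/scene6.png')[170:310,240:430]]),None,fx=2,fy=2))
E
```

```text
{'clock': 31.2, 'joint_pos': [-9.017, 14.137, -18.999, 0.001, -56.873, 14.391], 'tool_pos': [0.498, -0.273, 0.17], 'orientation': [179.991, 0.001, -84.625], 'force': [0.127, 0.461, 0.182], 'opening': 0.0}
top drum_center []
top keeper_tip [([0.4241, 0.2884, -0.0014], 0.37)]
top keeper_pivot [([0.5446, -0.0181, 0.0207], 0.65)]
top guide_left []
top guide_right []
scene drum_center [([0.6063, -0.1273, 0.034], 0.72)]
scene keeper_tip [([0.5571, -0.1283, 0.0258], 0.89)]
scene keeper_pivot [([0.5458, -0.0216, 0.0258], 0.91)]
scene guide_left [([0.6191, -0.0668, -0.0016], 0.98)]
scene guide_right [([0.6105, -0.1837, 0.0003], 0.81)]
```

View pics/both6.png

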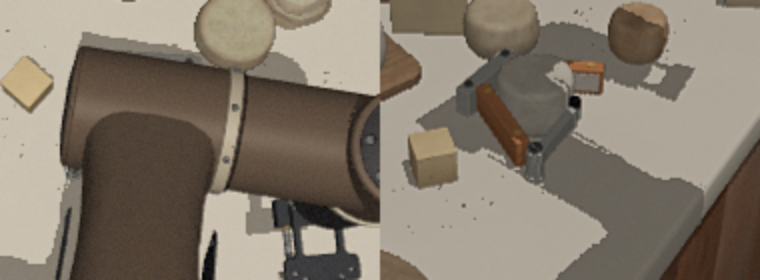

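The scene crop shows the keeper shut, from its pivot at (535,150) to the knob at (575,102), touching the drum at (535,85), which sits between the guides. The gripper is clear.

```bash
python3 -c "
from plant import *
print(close_job())"
```

```text
the job is handed in; nothing more can be done
None
```

The job is handed in, though it returned no verdict: the drum was pressed home in the fork at about 9 N for over 1.5 s, the keeper swung shut until it just touched the cheese, and the gripper ended clear of everything.

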